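Hang the yellow tag plate on the shop rail with an S-hook

ROBOT

A 6-joint arm with a two-finger parallel gripper is mounted at the origin on the work surface. World frame = base frame: x ahead of the robot, y to its left, z up, the work surface at z = 0. Lengths are in mm, angles in degrees, forces in N, time in s.
With the tool pointing down it reaches from about 325 to 925 mm from the base axis. Payload 3.1 kg.
Tool frame: the origin (TCP) lies at the very end of the fingers, on their centre line; the grasp point (between the pads) lies grasp_offset behind it (grasp_offset is the distance from the TCP to the grasp point, in mm); z points along the fingers, x is the direction in which the jaws open and shut, and the axes are right-handed (so a half turn about z gives the same grasp; the last joint's range is limited). The gripper opens to 85 mm and grips with 20 to 120 N. Pads are 22 mm wide; open, the fingers measure 114 mm over their backs; the gripper's body (76 mm by 85 mm) begins 54 mm behind the grasp point. The pads swing forward as they close: fully open they stand 13 mm farther back than shut.
Start: joints at [-77.246, 12.427, 92.441, -0, 75.132, -6.429], TCP at [205.384, -590.302, 231.3] pointing down, gripper open.
Joint ranges: [-157.48, 157.48], [-44.54, 120.13], [17.64, 146.25], [-64.5, 244.5], [7.68, 150.69], [-147.95, 147.95]. Speed limits (degrees/s): [159.86, 159.86, 180, 180, 180, 180].

INTERFACE

Orientations are given as [roll, pitch, yaw] about the fixed x, y, z axes, in that order (R = Rz(yaw) Ry(pitch) Rx(roll)).
In Python, from station import * gives the robot as it stands. Calls block until the motion is done:
- goto(position, orientation): joint-space move of the TCP to a pose.
- move_l(position, attitude=None, speed=150): straight line of the TCP; attitude=None keeps the orientation; speed is the mean speed in mm/s.
- move_j(angles): joint-space move.
- grip(opening, squeeze=None): finger opening in mm; squeeze is the grip in N (None keeps the last); returns when the fingers have stopped.
- wait(seconds).
- solve_ik(position, orientation): joint angles nearest the present ones, or None.
- get_obs(): the state.
- get_image(name): name is "side" or "top" or "wrist"; returns the picture (480x640x3 uint8, red, green, blue); there is no depth.
- get_calibration(name): a dict with "fx", "fy", "cx", "cy" (pixels), "D" ([k1, k2, p1, p2, k3] as OpenCV has them; the pictures are not rectified), "R" (3x3) and "t" (3): a world point X has camera coordinates R X + t; the wrist camera has in their place "mount" (4x4, takes a point from camera to tool coordinates, whose origin is the TCP and whose axes are the tool frame's). Camera axes: x right, y down, z forward; pixel columns grow to the right and rows downward; lengths in mm; the calibration is good to about 2 mm. A picture is of the moment at which its call begins: read the wrist's pose just before it. get_calibration takes no time and is no camera call.
A pose or a line that the arm cannot do raises Unreachable and nothing moves.
- sign_off(): hands the job in, once; it reports no verdict.
Trained networks look in the newest picture that a camera, given by its name, has taken for a name from the list of things; names that differ only in an ending like _2 or _b are one class to them, and where a whole thing is asked for, a point or a joint stands for the part that bears it (a point fixed in the world has none). Each returns a list of dicts, best first, with "score" (0 to 1); they miss things now and then, are a little off and sometimes report something else, mostly with a low value. They report only what shows in the picture. A call takes as long as a camera call. They do not tell look-alikes from the thing itself.
- spot_in(name, camera): "extent" ([centre column, centre row, width, height] in pixels, round what is visible of it).
- regions_of(name, camera): "region" (480x640 bool, what is visible of it) and "extent" ([centre column, centre row, width, height] in pixels, round what is visible of it).
The state is a dict: "t": time; "joint_pos": joint angles; "qvel": joint speeds; "effort": joint torques, N m; "tcp_pos": TCP position; "ee_rot": TCP orientation; "wrist_force": force on the tool from outside, world axes, zero at the start; "moment": the same for the moment, N m; "grip_width": finger opening in mm.
Only numpy, scipy, OpenCV 4.12 (cv2) and the standard library are available. Lean on these libraries where they do the work, as an engineer would, in place of code of your own. Each camera call takes 0.05 s, during which the arm holds its last target.

TASK

Take the steel S-hook by its red grip off the low wooden rack, pass its small lower end through the hole of the yellow tag plate and lift the plate out of its stand with the hook, without taking the plate in the fingers. Then hang the hook's big upper arch over about the middle of the metal display rail, so that the plate hangs still and free below it, and let go. Leave the green plate standing in its stand and the other goods where they are.

Things in the scene. Friction and masses are not known exactly. Their poses are not given: they have to be found in the camera images.
- hook: Loose S-hook, 50 g, 5 mm round wire bent in its own x-z plane, z up. Origin: wire centre at the top of the big arch. Arch: half ellipse 64 wide (x), 20 high; at x=+32 mm it ends in a 10 mm ball at z=-24, at x=-32 it joins the red grip. Below the grip the wire slants from (x,z)=(-32,-60) to (9,-88), then drops to the small lower U. Starts hung upright on the rack, grip towards the robot.
- hook_grip (a point): Centre of the hook's red plastic grip, a box 14 (x) by 10 (y) by 36 mm (z); in the hook's frame (-32, 0, -40 mm). Pinch it across y from above: the arch's wire then stands between the fingers, its top 42 mm above this point. Axes as the hook's.
- hook_end (a point): Top of the small free end of the hook's lower U, in the hook's frame (-9, 0, -109.5 mm): it points up, on the side of the red grip (-x). The U (outer 23 mm along x, inner gap 13 mm) goes from the slanting wire's foot at x=9 down round its bottom (wire underside at z=-126.5) up to here, so end and bottom together are 17 mm high. It enters a hole moving along the hook's -x.
- hook_seat (a point): Top of the wire at the bottom of the hook's small lower U, where a plate's hole comes to rest; in the hook's frame (0, 0, -121.5 mm), 12 mm below hook_end. Axes as the hook's.
- rack_mid (a point): Middle of the top face of the low wooden rack where the S-hook starts: fixed beam 18 mm deep (x), 118 long (y), 18 high, its top 160 mm above the table, on 14 mm posts 50 mm either side. The hook's origin starts 3.5 mm above the top. To take it off, lift it about 42 mm and draw it towards its -x (the robot).
- rail_mid (a point): Middle of the top face of the metal display rail: fixed square tube 18 mm deep (x), 278 long (y), 18 high, its top 270 mm above the table, on dark posts 130 mm either side of the middle. x points across it, away from the robot. A hook hung on it has its origin about 3.5 mm above this face; held with the red grip towards the robot it is put on from the -x side.
- yellow_plate: Loose yellow plastic tag plate, about 60 g, with a white field with a red dot: 5 mm thick (its x), 80 mm wide (y), 98 mm tall (z). Origin: centre of its bottom edge. Its one hole, 16 mm wide (y) by 24 mm tall, goes through along x; 10 mm of plate is left above it. The plate stands upright in its stand, turned no more than about 15 degrees from facing the robot, and leans if pushed.
- yellow_plate_hole (a point): Centre of the yellow plate's hole, 76 mm above its bottom edge and 84 mm above the table at the start. Axes as the plate's.
- yellow_plate_holetop (a point): Middle of the upper edge of the yellow plate's hole, 88 mm above its bottom edge. Axes as the plate's.
- yellow_stand: Fixed dark wooden stand of the yellow plate, 44 mm (x) by 92 mm (y), 26 mm high, origin at the centre of its underside; the plate stands 18 mm deep in a 6.5 mm slot along y, its bottom edge 8 mm above the table.
- green_plate: Green plate of the same shape as the yellow one (origin at the centre of its bottom edge), in a stand of its own; to be left alone.
- sweet_jar: Amber jar with red cap, 70 mm across, 90 mm high, origin under its centre; leave alone.
- milk_can: White can with a blue band, 66 mm across, 75 mm high, origin under its centre; leave alone.
- soap_box: White and green soap box 90 by 55 by 32 mm, origin under its centre; leave alone.
- biscuit_pack: Red and yellow biscuit pack 60 by 150 by 50 mm, origin under its centre; leave alone.
- calculator: Black pocket calculator 140 by 90 by 18 mm, origin under its centre; leave alone.
Mind the look-alikes: they are no part of the job. There is more than one size of the hook; the job needs the smaller.

How it is judged (in metres and radians):
On the way:
1. the yellow plate hangs by its hole on the small lower end of the S-hook, which the fingers hold, and has been lifted clear of its stand without the fingers touching the plate (distance between hook_seat and yellow_plate_holetop below 0.013 m and contact force between the fingers and hook above 1 N and contact force between hook and yellow_plate above 0.2 N and z of yellow_plate in the frame of yellow_stand above 0.03 m and contact force between the fingers and yellow_plate below 0.2 N), for 0.2 s.
At the end, for the whole second after the job is handed in: S-hook let go, hanging by its arch on the rail (15 mm across, 70 mm along from the middle, lean under 23 deg); yellow plate on its lower end (seat within 13 mm of hole top), 30 mm clear of the table, upright to 23 deg, nearly still; green plate within 20 mm and standing; goods within 30 mm (distance between hook_seat and yellow_plate_holetop below 0.013 m and x of hook in the frame of rail_mid between -0.015 and 0.015 m and y of hook in the frame of rail_mid between -0.07 and 0.07 m and z of hook in the frame of rail_mid between -0.004 and 0.014 m and height (world z) of yellow_plate above 0.03 m and angle between each of hook, yellow_plate's own z axis and vertical below 0.4 rad and linear speed of yellow_plate below 0.06 m/s and linear speed of hook below 0.04 m/s and angular speed of yellow_plate below 1 rad/s and distance of green_plate from where it was at the start of the episode below 0.02 m and angle between green_plate's own z axis and vertical below 0.3 rad and distance of each of sweet_jar, milk_can, soap_box, biscuit_pack, calculator from where it was at the start of the episode below 0.03 m); the robot touches nothing.
It fails at once if the green plate is taken out of its stand or knocked over (distance of green_plate from where it was at the start of the episode above 0.03 m or angle between green_plate's own z axis and vertical above 0.5 rad).
It fails at once if the fingers take hold of the yellow plate (contact force between the fingers and yellow_plate above 12 N).
It fails at once if other goods on the counter are pushed about (distance of any of sweet_jar, milk_can, soap_box, biscuit_pack, calculator from where it was at the start of the episode above 0.05 m).
It also fails if it takes over 67 s, if anything falls off the work surface, if the arm or the gripper's body presses on something with over 40 N, if the wrist force passes 120 N, or if a joint passes its speed limit or range.

## Working session

There is one attempt and no reset: what is moved stays moved. The work goes in short steps, each a Python script; the robot and the scene stay as the last script left them, time stands still between calls to the robot, and variables do not carry over. Pictures are saved under pics/ and viewed, and the job is handed in when it is done.

```bash
mkdir -p pics; ls; cat > h.py <<'E'
from station import *
import numpy as np, cv2
def save(n,im): cv2.imwrite(f'pics/{n}.png',cv2.cvtColor(np.ascontiguousarray(im),cv2.COLOR_RGB2BGR))
def cam(name,tcp=None):
    c=get_calibration(name)
    K=np.array([[c['fx'],0,c['cx']],[0,c['fy'],c['cy']],[0,0,1.]]); D=np.array(c['D'],float)
    if 'R' in c: R=np.array(c['R'],float);t=np.array(c['t'],float).ravel()
    else:
        p,r=tcp; T=np.eye(4);T[:3,:3]=rot(r);T[:3,3]=p
        M=np.linalg.inv(T@np.array(c['mount'],float)); R=M[:3,:3];t=M[:3,3]
    return K,D,R,t
def rot(r):
    from scipy.spatial.transform import Rotation as Ro
    return Ro.from_euler('xyz',r,degrees=True).as_matrix()
def proj(C,X):
    K,D,R,t=C
    return cv2.projectPoints(np.asarray(X,float).reshape(-1,3),cv2.Rodrigues(R)[0],t,K,D)[0].reshape(-1,2)
def ray(C,uv):
    K,D,R,t=C
    n=cv2.undistortPoints(np.array(uv,float).reshape(-1,1,2),K,D).reshape(-1,2)
    d=np.c_[n,np.ones(len(n))]@R
    return -R.T@t, d/np.linalg.norm(d,axis=1)[:,None]
def atz(C,uv,z):
    o,d=ray(C,uv); return o+d*((z-o[2])/d[:,2])[:,None]
def tri(Cs,uvs):
    A=np.zeros((3,3));b=np.zeros(3)
    for C,uv in zip(Cs,uvs):
        o,d=ray(C,[uv]);d=d[0];P=np.eye(3)-np.outer(d,d);A+=P;b+=P@o
    X=np.linalg.solve(A,b); return X,[np.round(proj(C,X)[0]-uv,1) for C,uv in zip(Cs,uvs)]
E
python3 - <<'E'
from h import *
o=get_obs();print(o)
for n in['side','top','wrist']: save(n+'0',get_image(n))
for n in ['side','top']:
    C=cam(n);print(n,C[0][0,0],(-C[2].T@C[3]).round(),C[2][2].round(2))
    for k in ['hook','yellow_plate','green_plate','sweet_jar','milk_can','hook_grip']:
        print(n,k,[(round(d['score'],2),np.round(d['extent'])) for d in spot_in(k,n)])
E
```

```text
pics
{'t': 0.0, 'joint_pos': array([-7.72461552e+01,  1.24757651e+01,  9.25307688e+01,  1.42745638e-04,
        7.51321035e+01, -6.42870778e+00]), 'qvel': array([ 0.02564761, -0.02942075, -0.00058527, -0.07643084,  0.01054756,
       -0.08973927]), 'effort': array([-2.06758588e-03, -3.96845698e+01, -3.03857839e+01, -1.55348889e-04,
        9.67169733e-03,  4.24232255e-06]), 'tcp_pos': array([ 205.19727965, -589.47326439,  229.95815035]), 'ee_rot': array([-1.79984340e+02,  1.37750232e-01, -7.08174654e+01]), 'wrist_force': array([0.244824  , 0.13325673, 0.1849466 ]), 'moment': array([-0.00505058, -0.04764227,  0.07293   ]), 'grip_width': 85.34791248439214}
side 618.2123954226522 [361. 942. 935.] [ 0.13 -0.78 -0.61]
side hook [(0.91, array([236., 206.,  33.,  62.])), (0.79, array([291., 182.,  32.,  22.]))]
side yellow_plate [(0.81, array([320., 293.,  16.,  50.])), (0.23, array([292., 187.,  34.,  44.]))]
side green_plate [(0.87, array([324., 248.,  12.,  48.])), (0.56, array([322., 295.,  20.,  57.]))]
side sweet_jar [(0.82, array([246., 263.,  30.,  51.])), (0.3, array([321., 295.,  18.,  47.]))]
side milk_can [(0.84, array([223., 287.,  31.,  45.])), (0.54, array([294., 200.,  28.,  80.]))]
side hook_grip [(0.72, array([301., 177.,  13.,  26.])), (0.6, array([235., 206.,  41.,  64.]))]
top 567.721352796491 [ 353.   -6. 1308.] [ 0.14  0.   -0.99]
top hook [(0.69, array([428., 140.,  20.,  50.])), (0.6, array([462., 193.,  22.,  34.]))]
top yellow_plate [(0.66, array([310., 252.,  38.,  11.]))]
top green_plate [(0.59, array([378., 245.,  38.,   8.])), (0.34, array([464., 194.,  17.,  36.]))]
top sweet_jar [(0.95, array([357., 171.,  32.,  41.]))]
top milk_can [(0.77, array([322., 158.,  27.,  36.]))]
top hook_grip [(0.49, array([428., 138.,  24.,  45.])), (0.45, array([467., 194.,  12.,  40.]))]
```

View pics/side0.png

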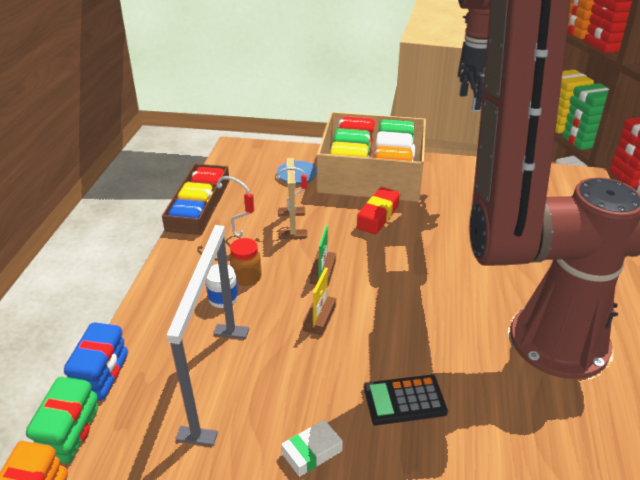

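View pics/top0.png

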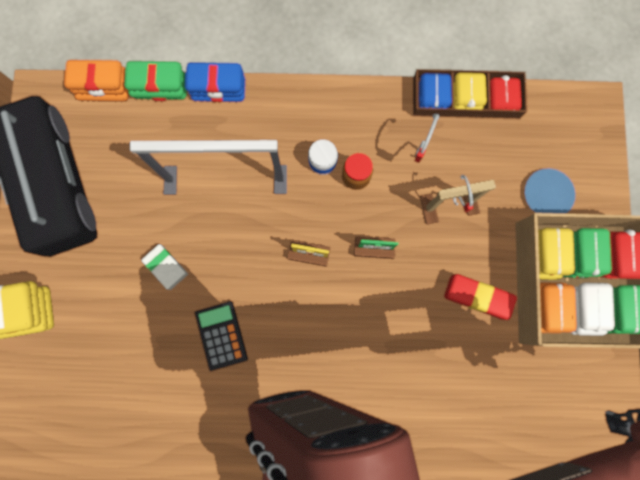

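```bash
python3 - <<'E'
import cv2
s=cv2.imread('pics/side0.png')[150:350,200:360]; cv2.imwrite('pics/sc.png',cv2.resize(s,None,fx=3,fy=3,interpolation=cv2.INTER_CUBIC))
s=cv2.imread('pics/top0.png')[100:290,280:500]; cv2.imwrite('pics/tc.png',cv2.resize(s,None,fx=3,fy=3,interpolation=cv2.INTER_CUBIC))
E
```

```text
(no output)
```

View pics/sc.png

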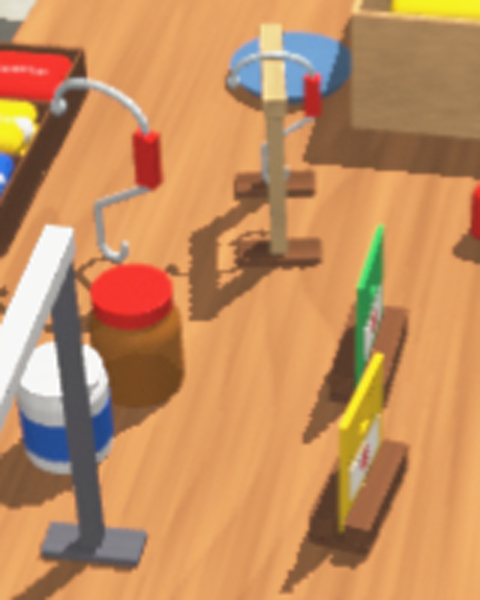

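View pics/tc.png

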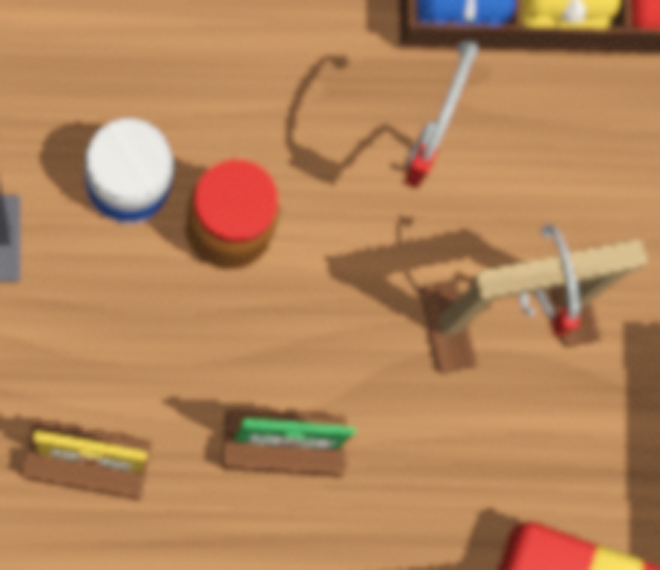

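View pics/wrist0.png

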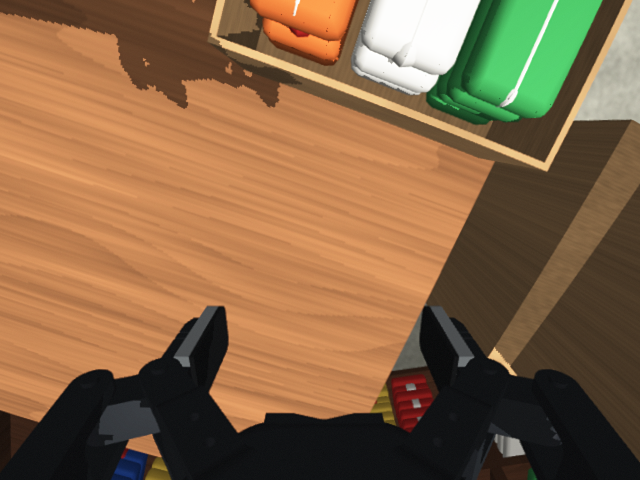

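Candidates for the hook: (a) the larger hook, hanging without a rack near the dark bin, at side (236,206) and top (428,140). (b) The smaller hook on the wooden rack, at side (291,185) and top (467,194). By the description (b) is the one. For the plate, yellow is at side (320,293) and top (310,250), and green is at side (323,255) and top (377,245).

Next come coarse positions and a close wrist view.

```bash
python3 - <<'E'
from h import *
T=cam('top');S=cam('side')
f=lambda x,y:(280+x/3,100+y/3)
g=lambda x,y:(200+x/3,150+y/3)
print('rack corners',atz(T,[f(478,277),f(642,240),f(648,262),f(482,299)],160).round(1))
print('grip top/arch', atz(T,[f(567,320),f(549,230)],140).round(1))
print('grip tri',tri([T,S],[f(567,322),g(313,95)]))
print('ball tri',tri([T,S],[f(549,231),g(235,80)]))
print('big grip',tri([T,S],[f(420,170),g(147,160)]))
print('yellow top edge',atz(T,[f(36,436),f(147,458)],106).round(1))
print('green top edge',atz(T,[f(243,424),f(353,432)],106).round(1))
print('rail',atz(T,[(131,146),(277,146)],270).round(1))
E
```

```text
rack corners [[ 621.6 -255.9  160. ]
 [ 650.6 -370.5  160. ]
 [ 635.  -374.2  160. ]
 [ 606.2 -258.5  160. ]]
grip top/arch [[ 596.9 -322.5  140. ]
 [ 661.4 -310.9  140. ]]
grip tri (array([ 599.071722  , -327.34737524,  122.04137507]), [array([0. , 0.1]), array([-0.1, -0. ])])
ball tri (array([ 660.2563466, -310.7701747,  140.6611934]), [array([0. , 0.1]), array([-0.1, -0. ])])
big grip (array([ 712.1522392 , -224.60068747,  114.08064898]), [array([-0. , -0.6]), array([0.5, 0.1])])
yellow top edge [[511.5  48.4 106. ]
 [497.4 -30.8 106. ]]
green top edge [[ 523.3  -98.8  106. ]
 [ 519.2 -177.2  106. ]]
rail [[673.5 352.2 270. ]
 [678.9  74.7 270. ]]
```

```bash
python3 - <<'E'
from h import *
import station
print(getattr(station,'grasp_offset',None)); c=get_calibration('wrist');print(c)
goto([540,-325,330],[180,0,-75]); o=get_obs();print(o['t'],o['tcp_pos'],o['ee_rot'])
im=get_image('wrist');save('w1',im)
E
```

```text
18.700000000000003
{'fx': 338.8545332409741, 'fy': 338.8545332409741, 'cx': 323.5047257865983, 'cy': 241.32049114017187, 'D': array([-0.04568123,  0.        ,  0.        ,  0.        ,  0.        ]), 'mount': array([[ 9.99999798e-01,  2.88115314e-04,  5.66108800e-04,
        -3.94620866e-01],
       [-4.52620409e-04,  9.48490898e-01,  3.16804058e-01,
        -8.23857849e+01],
       [-4.45672944e-04, -3.16804250e-01,  9.48490837e-01,
        -1.42697832e+02],
       [ 0.00000000e+00,  0.00000000e+00,  0.00000000e+00,
         1.00000000e+00]])}
2.3583 [ 539.23278455 -325.86014962  329.43567683] [ 1.79942688e+02  1.74263331e-02 -7.50770323e+01]
```

View pics/w1.png

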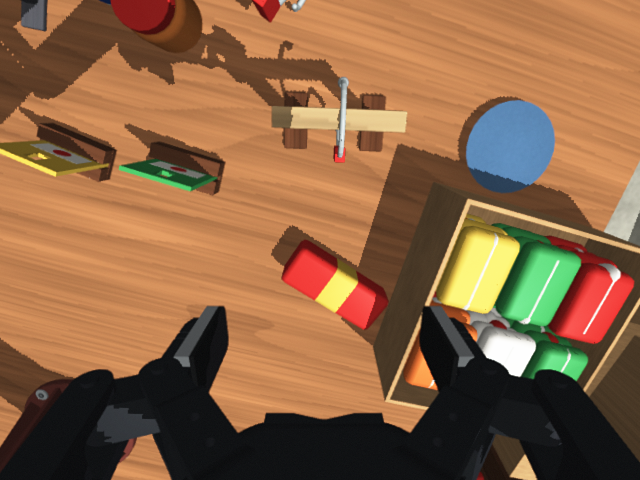

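Wrist view: our small hook is on the rack, with its grip at (340,155) and ball at (343,80). The rack beam runs (272,117)–(406,122), the green plate is at (170,178) and the yellow at (50,155). I'll measure closer from above.

```bash
python3 - <<'E'
from h import *
goto([600,-320,270],[180,0,-75]); wait(0.3);o=get_obs();print(o['t'],o['tcp_pos'],o['ee_rot'])
im=get_image('wrist');save('w2',cv2.resize(im[90:370,160:500],None,fx=2.3,fy=2.1,interpolation=cv2.INTER_CUBIC))
C=cam('wrist',(o['tcp_pos'],o['ee_rot']))
hsv=cv2.cvtColor(im,cv2.COLOR_RGB2HSV)
save('w2full',im)
for k in('hook_grip','hook'):
  for d in regions_of(k,'wrist'): print(k,d['score'],d['extent'])
E
```

```text
3.1417 [ 600.00865258 -320.87873387  272.21219584] [-1.79885027e+02 -1.45910369e-01 -7.50504883e+01]
hook_grip 0.78 [332.4, 195.7, 15.4, 90.6]
hook_grip 0.7 [262.6, 41.7, 69.7, 81.2]
hook 0.68 [258.5, 39.2, 70.7, 78.5]
hook 0.67 [331.6, 195.4, 14.0, 92.9]
hook 0.57 [143.7, 238.0, 113.3, 50.4]
```

View pics/w2.png

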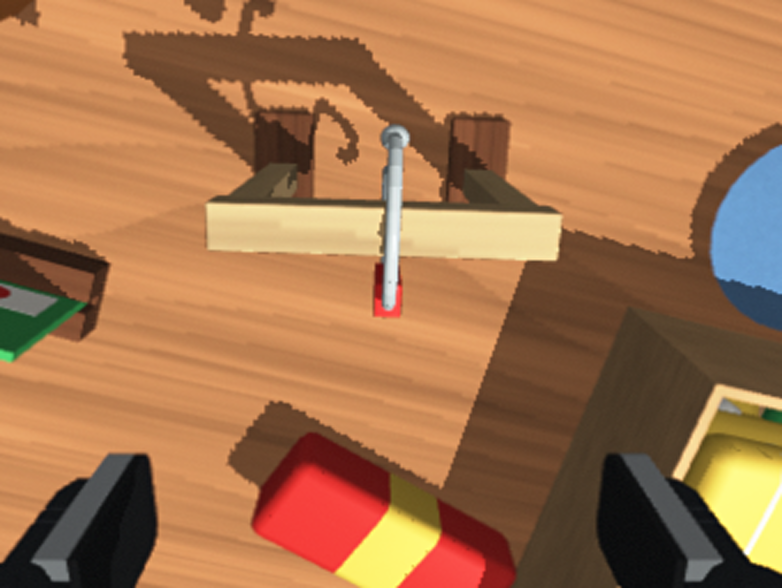

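```bash
python3 - <<'E'
from h import *
C=cam('wrist',([600.009,-320.879,272.212],[-179.885,-.1459,-75.0505]))
f=lambda x,y:(160+x/2.3,90+y/2.1)
ball=atz(C,[f(395.5,136)],139.5)[0]; gf=atz(C,[f(388,317)],141.5+0)[0]
gt=atz(C,[f(388,304)],145)[0]
print(ball,gf,gt)
for e in(gf,gt):
  d=ball-e;print(np.degrees(np.arctan2(d[1],d[0])),np.hypot(*d[:2]))
rc=atz(C,[f(206,203),f(560,211),f(558,261),f(207,249)],160);print(rc.round(1), rc.mean(0))
e=rc[1]-rc[0];print(np.degrees(np.arctan2(-e[0],e[1]))+180)
E
```

```text
[ 662.49789188 -311.13267887  139.5       ] [ 593.07889799 -327.33400218  141.5       ] [ 599.42814318 -325.53911673  145.        ]
13.136807341827355 71.2844975403501
12.866795450486807 64.6941933516553
[[ 625.2 -256.4  160. ]
 [ 652.4 -369.6  160. ]
 [ 634.7 -375.1  160. ]
 [ 608.6 -260.   160. ]] [ 630.21613741 -315.25899698  160.        ]
13.530598660029398
```

```bash
python3 - <<'E'
from h import *
A=[180,0,-76.8]
grip(40)
goto([600.2,-325.7,200],A)
move_l([600.2,-325.7,104.8],A,speed=80); o=get_obs();print(o['t'],o['tcp_pos'],o['ee_rot'],o['wrist_force'],o['grip_width'])
save('w3',get_image('wrist'));save('s3',cv2.resize(get_image('side')[100:300,180:400],None,fx=3,fy=3,interpolation=cv2.INTER_CUBIC))
E
```

```text
5.525 [ 600.78163491 -326.10359122  105.77796704] [-1.79933242e+02 -7.26978147e-02 -7.68002980e+01] [-0.11476324 -0.08192515 -0.33844264] 40.16962650891747
```

View pics/w3.png

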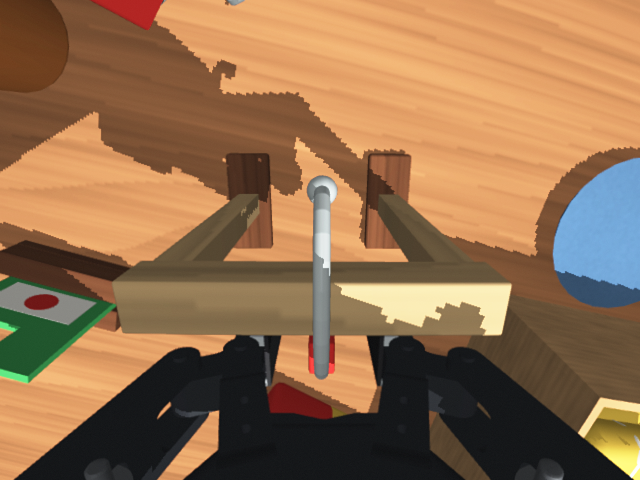

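View pics/s3.png

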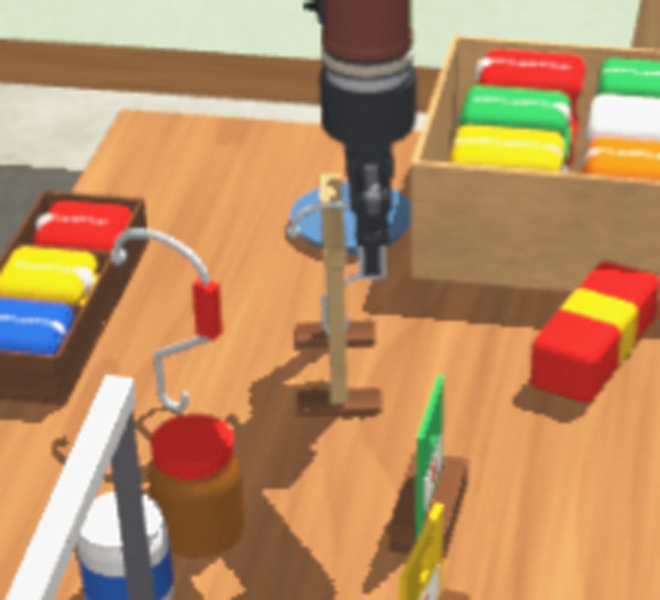

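```bash
python3 - <<'E'
from h import *
A=[180,0,-76.8]
grip(0,60); o=get_obs();print(o['t'],o['tcp_pos'],o['wrist_force'],o['grip_width'])
x=np.array([np.cos(np.radians(13.2)),np.sin(np.radians(13.2)),0])
p=np.array([600.2,-325.7,104.8])
move_l(p+[0,0,48],A,speed=80); print(get_obs()['wrist_force'],get_obs()['grip_width'])
move_l(p+[0,0,48]-85*x,A,speed=120)
move_l(p+[0,0,120]-100*x,A,speed=150);o=get_obs();print(o['t'],o['wrist_force'],o['grip_width'])
save('w4',get_image('wrist'));save('s4',cv2.resize(get_image('side')[100:300,180:400],None,fx=3,fy=3,interpolation=cv2.INTER_CUBIC))
E
```

```text
6.0 [ 600.36587091 -325.89284588  105.15660771] [-0.06466666 -0.46655277  0.80162681] 8.8337640146096
[ 0.23513156 -0.63448427 -0.58867756] 8.973006609800981
8.25 [-0.9456424   0.35183877 -0.6836215 ] 9.18288794207616
```

View pics/w4.png

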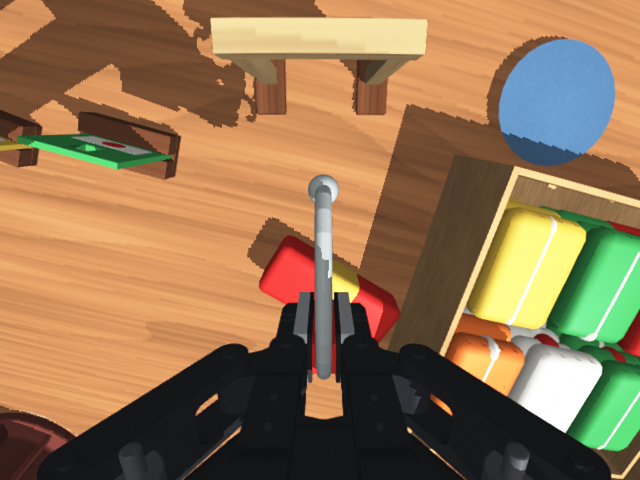

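View pics/s4.png

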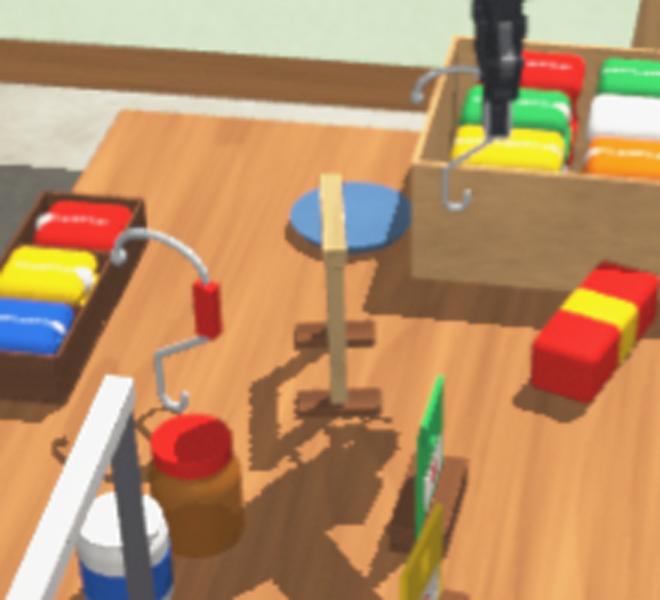

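Hook held, straight and centred between the pads (ball at (323,188), as before closing). Next, measure the yellow plate.

```bash
python3 - <<'E'
from h import *
goto([430,75,250],[180,0,-100]); wait(0.4)
o=get_obs();print(o['t'],repr(o['tcp_pos']),o['ee_rot'],o['grip_width'])
im=get_image('wrist');save('w5',im)
for d in regions_of('yellow_plate','wrist'): print(d['score'],d['extent'])
E
```

```text
10.3333 array([430.13527189,  74.70492881, 249.96680726]) [ 1.79993720e+02 -2.61674610e-03 -1.00035744e+02] 9.327606113407848
0.66 [387.8, 125.0, 102.4, 10.8]
```

View pics/w5.png

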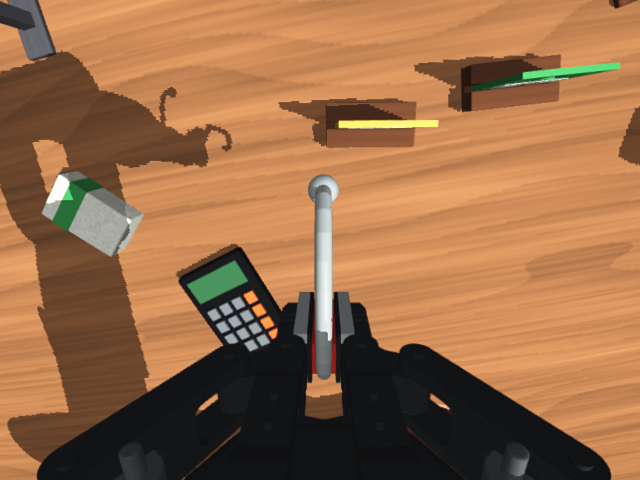

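```bash
python3 - <<'E'
from h import *
im=cv2.imread('pics/w5.png')
cv2.imwrite('pics/w5c.png',cv2.resize(im[95:155,310:450],None,fx=5.5,fy=5.5,interpolation=cv2.INTER_NEAREST))
h=cv2.cvtColor(im,cv2.COLOR_BGR2HSV)
m=cv2.inRange(h,(24,120,150),(34,255,255)); m[:95]=0;m[150:]=0;m[:,:325]=0;m[:,450:]=0
ys,xs=np.nonzero(m);r=cv2.minAreaRect(np.c_[xs,ys].astype(np.float32));print(r,cv2.boxPoints(r))
C=cam('wrist',([430.135,74.705,249.967],[179.9937,-.0026,-100.0357]))
w=atz(C,cv2.boxPoints(r),106);print(w.round(1),w.mean(0))
for c in np.unique(xs)[::12]: print(c,ys[xs==c].min(),ys[xs==c].max(),h[ys[xs==c].min():ys[xs==c].max()+1,c,2])
E
```

```text
((388.0026550292969, 123.7012710571289), (6.6747612953186035, 98.0826416015625), 89.25594329833984) [[338.92212  121.001015]
 [436.99652  119.72733 ]
 [437.0832   126.40153 ]
 [339.0088   127.67521 ]]
[[514.8  47.9 106. ]
 [502.5 -30.2 106. ]
 [497.4 -29.8 106. ]
 [509.7  48.6 106. ]] [506.11546651   9.11698028 106.        ]
339 121 127 [254 255 255 255 255 255 245]
351 121 126 [250 255 254 254 254 255]
363 121 126 [255 255 254 254 254 254]
375 121 126 [255 255 254 254 254 255]
387 121 125 [255 255 254 254 254]
399 121 125 [255 255 254 254 255]
411 121 126 [255 255 254 254 255 255]
423 120 126 [253 255 254 254 254 255 255]
435 120 126 [253 255 254 254 254 255 254]
```

View pics/w5c.png

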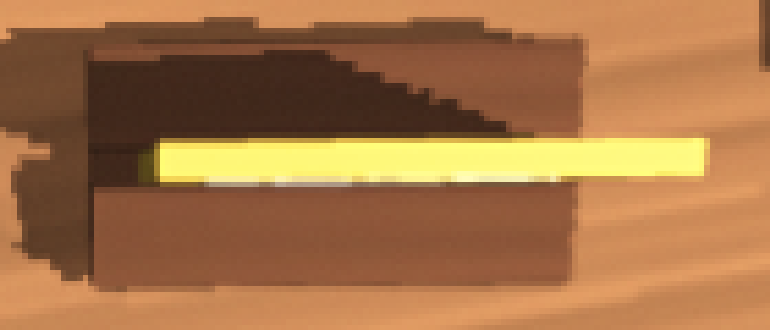

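```bash
cat >> h.py <<'E'
PL=np.array([505.5,9.0,0]); YP=-9.2
PX=np.array([np.cos(np.radians(YP)),np.sin(np.radians(YP)),0])
AP=[180,0,YP-90]
def tcp_for(dx,oz): return PL+(dx-32)*PX+np.array([0,0,oz-58.3])
def hookpts(o):
    R=rot(o['ee_rot']); hx=-R[:,1]; hz=-R[:,2]
    org=np.array(o['tcp_pos'])+58.3*hz+32*hx
    return {k:org+x*hx+z*hz for k,(x,z) in dict(end=(-9,-109.5),bot=(0,-126.5),foot=(9,-100),corner=(9,-88),ball=(32,-24),top=(0,2.5)).items()}
def zoom(name,cen,w=130,h=100,f=5,marks=()):
    im=get_image(name).copy(); u,v=[int(round(q)) for q in cen]
    u0=max(0,min(640-w,u-w//2));v0=max(0,min(480-h,v-h//2))
    c=cv2.resize(im[v0:v0+h,u0:u0+w],None,fx=f,fy=f,interpolation=cv2.INTER_CUBIC)
    for m in marks: cv2.circle(c,(int((m[0]-u0+.5)*f),int((m[1]-v0+.5)*f)),3,(255,0,255),-1)
    return c
E
python3 - <<'E'
from h import *
goto(tcp_for(28,260),AP)
move_l(tcp_for(28,202),AP,speed=80); wait(0.3)
o=get_obs();print(o['t'],o['tcp_pos'],tcp_for(28,202),o['ee_rot'],o['wrist_force'])
P=hookpts(o);print(P)
for n in('side','top'):
    C=cam(n);m=[proj(C,p)[0] for p in P.values()]
    ht=PL+[0,0,96];hc=[ht,ht-[0,0,24],ht+[0,0,10]]
    m+=[proj(C,p)[0] for p in hc]
    save(n+'6',zoom(n,m[0],marks=m))
save('w6',get_image('wrist'))
E
```

```text
12.1167 [501.9426915    9.58718342 144.20806256] [501.55145494   9.63952475 143.7       ] [-1.79941069e+02  2.80928865e-03 -9.91996942e+01] [-0.49163014  0.53041998 -1.50833429]
{'end': array([524.69921826,   5.90409692,  93.03174613]), 'bot': array([533.60084109,   4.46324131,  76.04101201]), 'foot': array([542.45795693,   3.02743337, 102.55025482]), 'corner': array([542.44567914,   3.02882582, 114.55024846]), 'ball': array([565.08433912,  -0.64089307, 178.57387095]), 'top': array([533.46885485,   4.47821024, 205.04094362])}
```

View pics/side6.png

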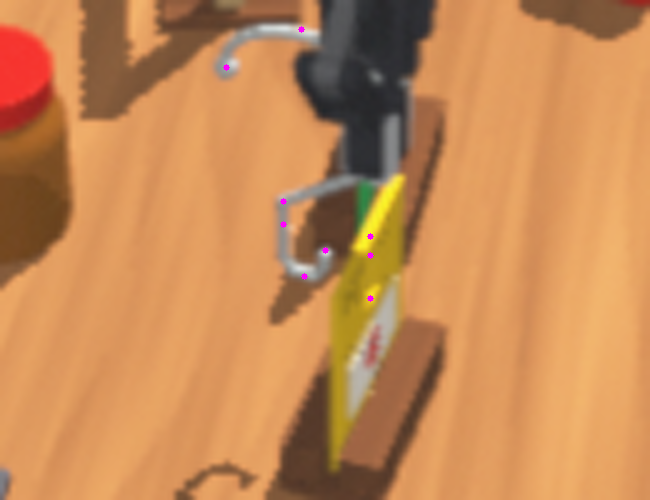

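View pics/top6.png

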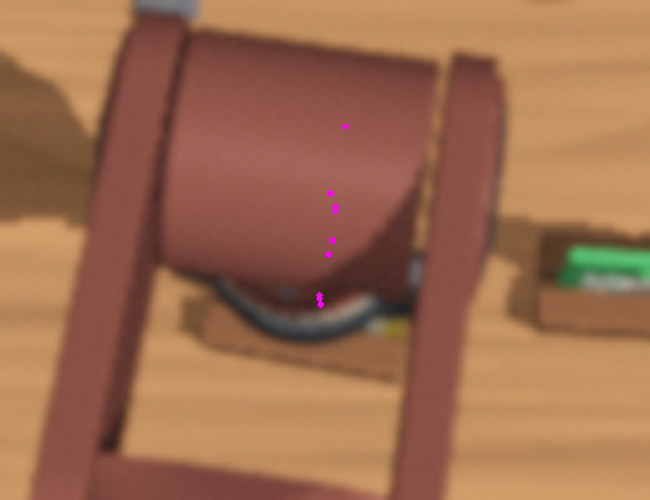

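View pics/w6.png

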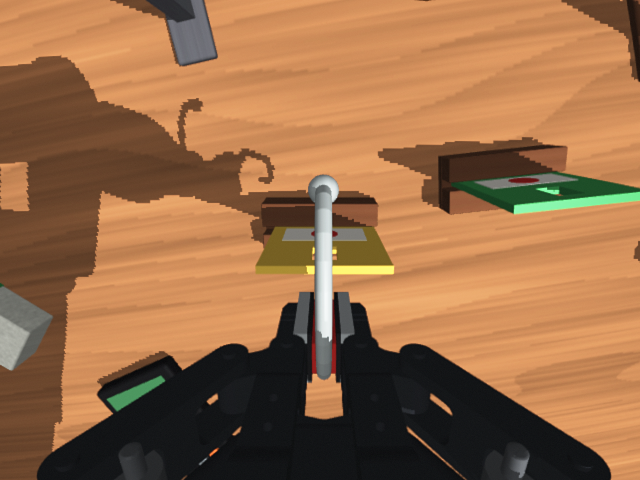

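Projected hook points (magenta) lie on the hook in the side view. The wrist view shows the hook column at 323 and the plate middle at 325, under 1 mm off, with the hole at about (324,255). Threading now.

```bash
python3 - <<'E'
from h import *
move_l(tcp_for(0,201.5),AP,speed=25); wait(0.2)
o=get_obs();print(o['t'],o['tcp_pos'],tcp_for(0,201.5),o['wrist_force'])
P=hookpts(o)
C=cam('side');m=[proj(C,p)[0] for p in P.values()]
save('side7',zoom('side',m[0],marks=[m[0],m[1],m[3]]))
save('w7',get_image('wrist'))
E
```

```text
13.7333 [474.02661511  14.09473232 143.20809382] [473.91163952  14.11619801 143.2       ] [ 0.90882571 -0.11838241 -0.05589509]
```

View pics/side7.png

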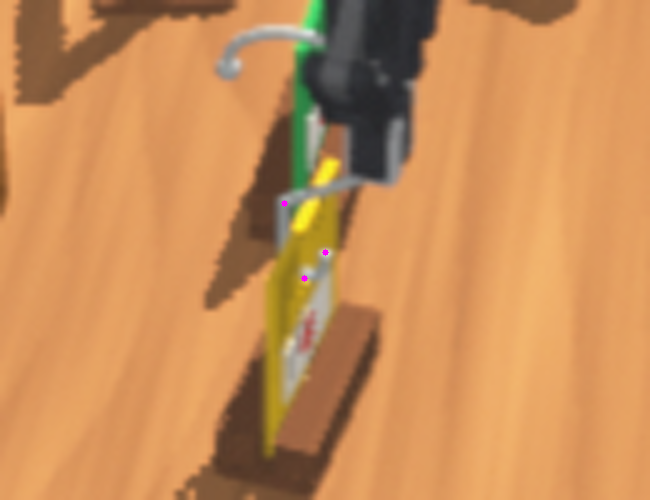

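View pics/w7.png

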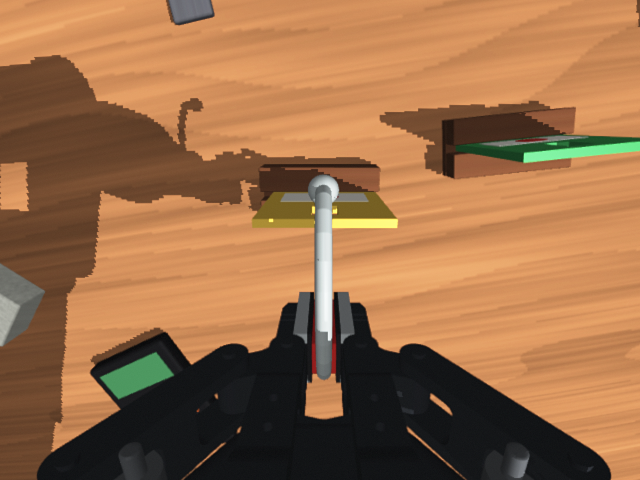

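The end is through the hole: tip at (325,252) on the near face, foot behind the plate. Lifting.

```bash
python3 - <<'E'
from h import *
for z in (217,245,290):
    move_l(tcp_for(0,z),AP,speed=40); o=get_obs();print(o['t'],o['tcp_pos'],o['wrist_force'],o['grip_width'])
wait(0.5)
o=get_obs();P=hookpts(o)
C=cam('side');m=[proj(C,p)[0] for p in P.values()]
save('side8',zoom('side',m[0],w=160,h=120,marks=[m[0],m[1],m[3]]))
E
```

```text
14.3667 [474.1570849   14.08579702 159.12309492] [-0.10082681 -0.38372011 -0.35695218] 9.213339233352366
15.2167 [473.72454023  14.13816125 186.54180999] [-0.2594537  -0.3536255  -1.23397016] 9.056088616951474
16.4917 [473.65658009  14.14021311 231.29861217] [-0.29834356 -0.85107065 -1.16573514] 9.027489367003561
```

View pics/side8.png

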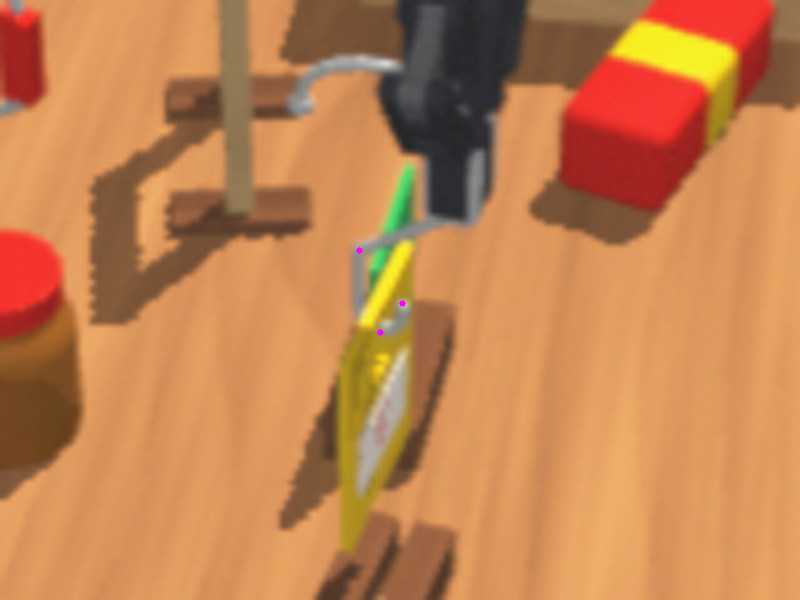

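```bash
python3 - <<'E'
from h import *
im=cv2.imread('pics/top0.png'); T=cam('top')
h=cv2.cvtColor(im,cv2.COLOR_BGR2HSV); m=cv2.inRange(h,(0,0,185),(180,50,255)); m[:135]=0;m[160:]=0;m[:,:120]=0;m[:,288:]=0
ys,xs=np.nonzero(m);r=cv2.minAreaRect(np.c_[xs,ys].astype(np.float32));b=cv2.boxPoints(r);print(r);w=atz(T,b,270);print(w.round(1),w.mean(0))
cv2.imwrite('pics/railc.png',cv2.resize(im[125:205,120:300],None,fx=4.4,fy=4.4,interpolation=cv2.INTER_CUBIC))
move_l(tcp_for(0,325),AP,speed=80)
goto([560,215,270],[180,0,-89]); wait(0.4)
o=get_obs();print(o['t'],o['tcp_pos'],o['ee_rot'],o['wrist_force'],o['grip_width'])
save('w9',get_image('wrist'));save('s9',get_image('side'))
E
```

```text
((203.48316955566406, 145.1025848388672), (9.951085090637207, 147.02548217773438), 89.30972290039062)
[[683.3 355.  270. ]
 [692.2  75.2 270. ]
 [672.6  74.4 270. ]
 [663.7 353.4 270. ]] [677.93425091 214.50364645 270.        ]
18.9083 [560.06977017 214.26402153 270.31665735] [-1.79972936e+02  1.18871586e-02 -8.90702609e+01] [ 0.45043516 -0.53064437 -0.31891512] 9.201289829273838
```

View pics/w9.png

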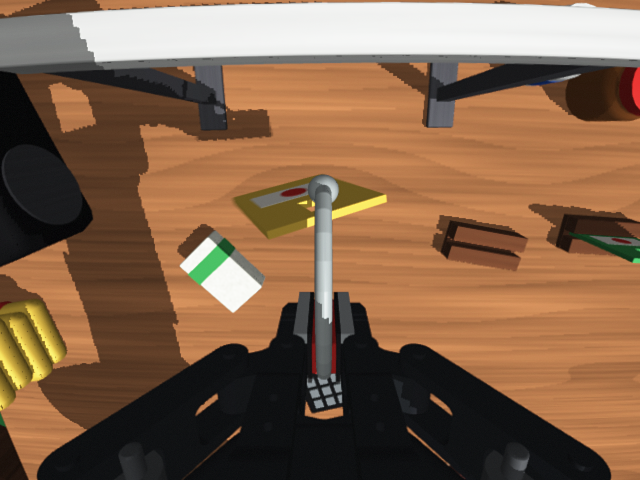

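View pics/s9.png

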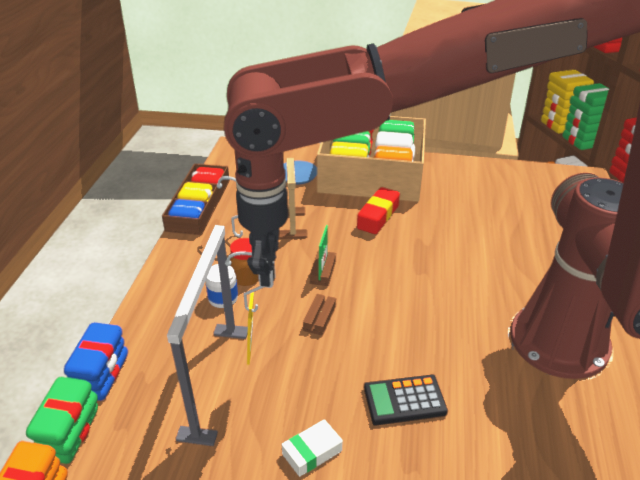

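View pics/railc.png

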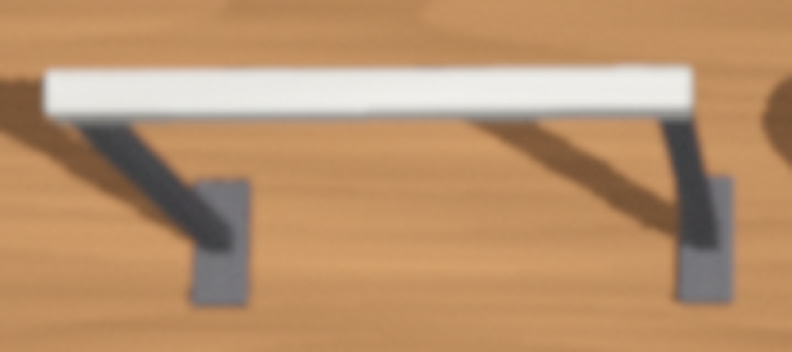

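```bash
python3 - <<'E'
from h import *
im=cv2.imread('pics/w9.png');print(im[:75:3,310].mean(1).round())
print(im[:75:3,420].mean(1).round(),im[:75:3,220].mean(1).round())
C=cam('wrist',([560.07,214.264,270.317],[-179.973,.012,-89.07]))
for u in (220,310,420): print(atz(C,[(u,2),(u,55),(u,65)],270).round(1))
o=get_obs();save('w10',zoom('wrist',(320,60),w=260,h=120,f=3))
print(o['t'])
E
```

```text
[131. 220. 242. 242. 241. 240. 240. 239. 241. 241. 242. 243. 244. 245.
 245. 243. 241. 241. 204. 112. 111. 123. 136. 125. 125.]
[117. 229. 242. 242. 242. 242. 241. 242. 242. 243. 242. 245. 246. 246.
 246. 244. 242. 240. 170. 113. 107. 136. 137. 131.  83.] [135. 112. 232. 239. 241. 239. 239. 238. 239. 240. 240. 241. 241. 242.
 242. 243. 240. 238. 236. 136. 111. 109.  82.  87.  91.]
[[686.9 255.1 270. ]
 [668.9 256.2 270. ]
 [665.4 256.4 270. ]]
[[687.1 221.9 270. ]
 [669.2 221.8 270. ]
 [665.7 221.8 270. ]]
[[688.1 181.4 270. ]
 [670.1 179.8 270. ]
 [666.6 179.5 270. ]]
19.0083
```

View pics/w10.png

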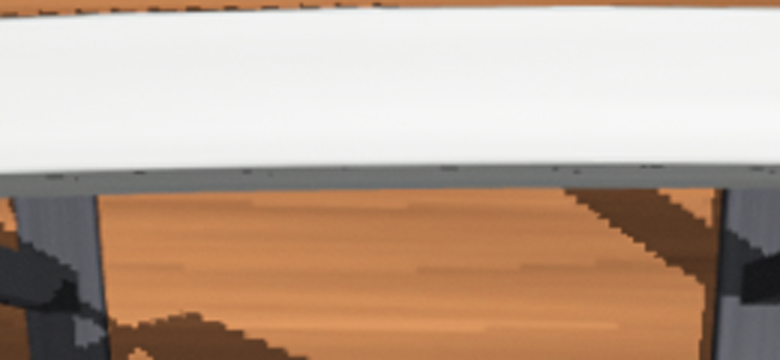

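```bash
cat >> h.py <<'E'
AR=[180,0,-88.2]
RX=np.array([np.cos(np.radians(1.8)),np.sin(np.radians(1.8)),0])
def rail_tcp(dx,oz): return np.array([678,214.5,0])+(dx-32)*RX+np.array([0,0,oz-58.3])
E
python3 - <<'E'
from h import *
move_l(rail_tcp(-60,325),AR,speed=60)
move_l(rail_tcp(0,322),AR,speed=50)
move_l(rail_tcp(0,285),AR,speed=40); wait(0.3)
o=get_obs();print(o['t'],o['tcp_pos'],rail_tcp(0,285),o['ee_rot'],o['wrist_force'])
P=hookpts(o);C=cam('side');m=[proj(C,p)[0] for p in P.values()]
save('s11',zoom('side',m[5]+[0,20],w=160,h=120,marks=m))
save('w11',get_image('wrist'))
E
```

```text
22.375 [646.12594947 213.49258799 226.9871016 ] [646.01579007 213.49485571 226.7       ] [-1.79976550e+02  5.95975653e-04 -8.82001882e+01] [ 0.33956758 -0.38454366 -0.46125169]
```

View pics/s11.png

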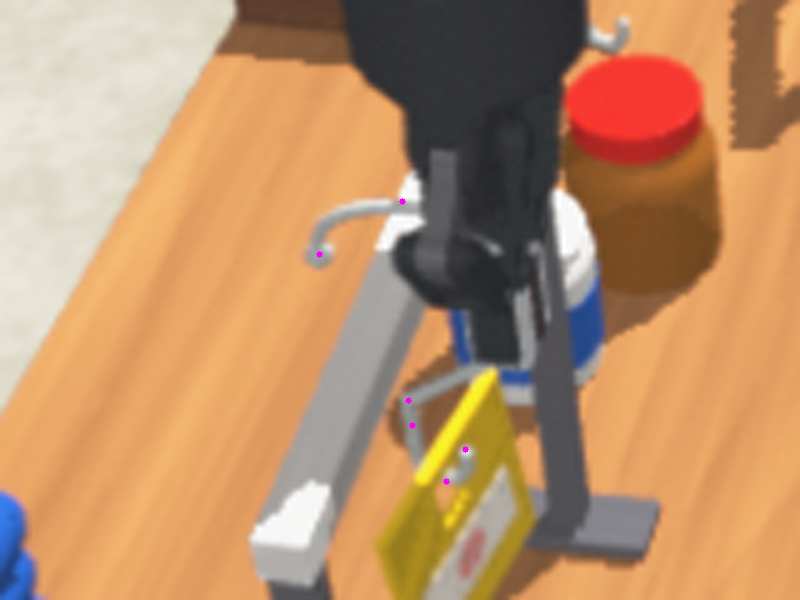

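View pics/w11.png

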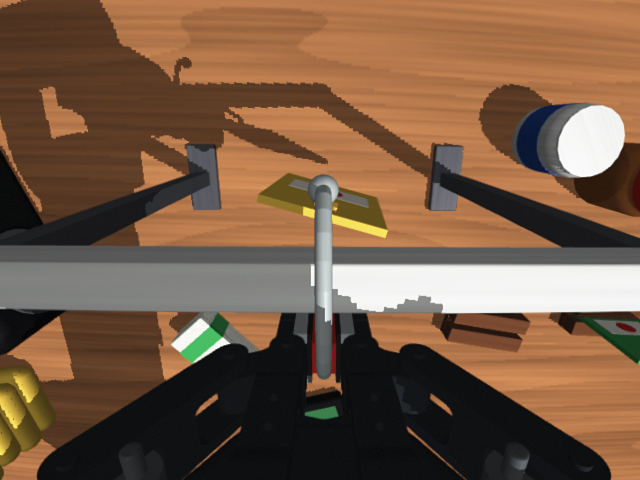

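The ball is past the rail and the arch is over it, with the plate swinging a little below. Lowering until it touches.

```bash
python3 - <<'E'
from h import *
move_l(rail_tcp(0,277),AR,speed=30); wait(0.3)
b=np.mean([get_obs()['wrist_force'][2] for _ in range(1)]);print(get_obs()['t'],b)
for z in np.arange(276,269,-0.7):
    move_l(rail_tcp(0,z),AR,speed=10); wait(0.1)
    o=get_obs();print(round(z,1),(o['tcp_pos'][2]+58.3).round(2),o['wrist_force'].round(2))
    if o['wrist_force'][2]>b+2.5: break
wait(1.5)
o=get_obs();print(o['t'],o['wrist_force'],o['tcp_pos'])
P=hookpts(o);C=cam('side');m=[proj(C,p)[0] for p in P.values()]
save('s12',zoom('side',m[5]+[0,20],w=160,h=120,marks=m)); save('w12',get_image('wrist'))
E
```

```text
23.1917 -2.587489490105498
276.0 275.95 [-0.28  0.62 -1.04]
275.3 275.29 [ 0.77 -0.3  -1.57]
274.6 274.6 [-0.67  0.58 -0.16]
273.9 273.92 [-0.06  0.15 -1.23]
273.2 273.52 [-0.24  0.32  1.51]
26.4417 [0.18583909 0.29596088 2.22721704] [646.16360019 213.50919462 215.06461328]
```

View pics/s12.png

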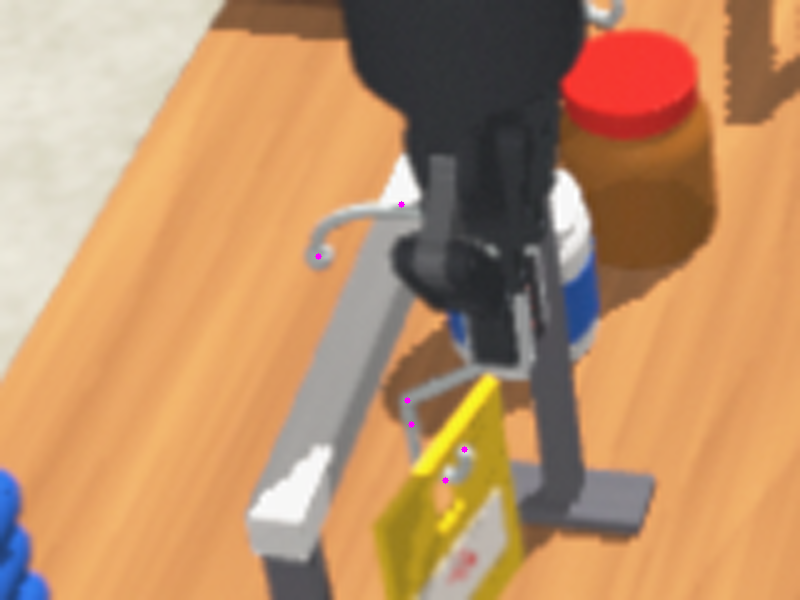

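Contact is clear: Fz went from about -1.2 to +1.5 N at 273.5, as expected. Releasing.

```bash
python3 - <<'E'
from h import *
for w in (14,20,40):
    grip(w,20); wait(0.2)
wait(1)
o=get_obs();print(o['t'],o['wrist_force'],o['grip_width'])
P=hookpts(o);C=cam('side');m=[proj(C,p)[0] for p in P.values()]
save('s13',zoom('side',m[5]+[0,20],w=160,h=120,marks=m)); save('w13',get_image('wrist'))
E
```

```text
28.9333 [ 0.26764301 -0.22281222 -0.47316451] 39.997455699717605
```

View pics/s13.png

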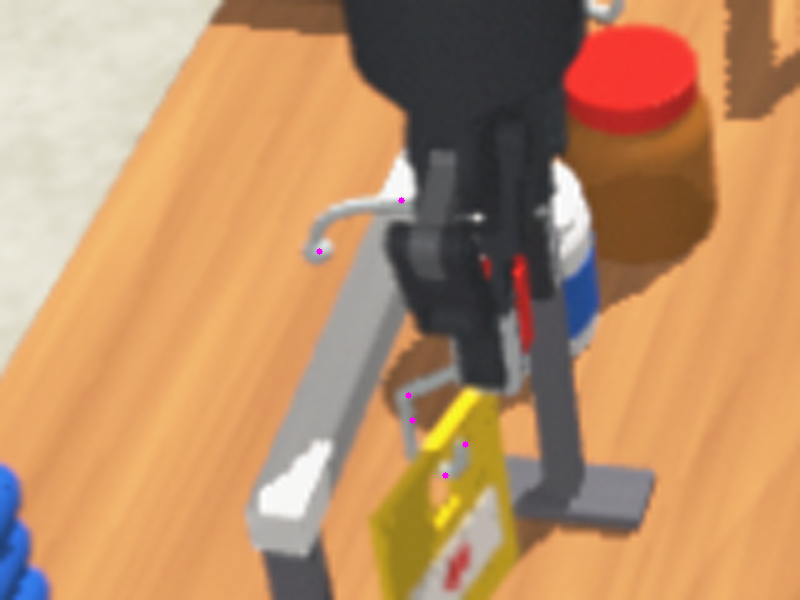

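View pics/w13.png

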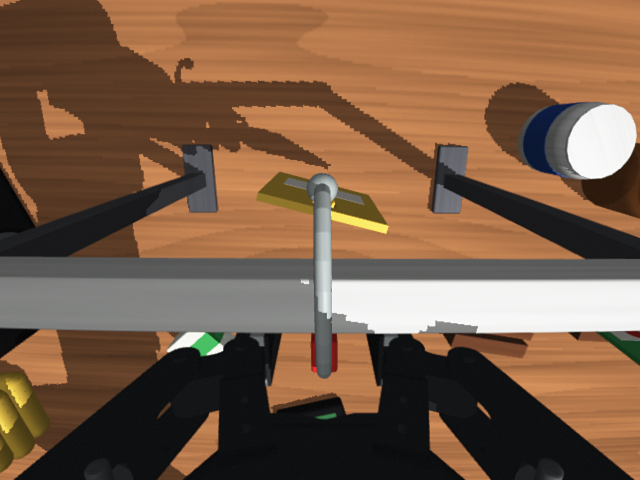

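```bash
python3 - <<'E'
from h import *
move_l(rail_tcp(0,355),AR,speed=60)
move_l(rail_tcp(-150,380),AR,speed=120)
wait(1.5)
for i in range(2):
    save('s14_%d'%i,zoom('side',(215,290),w=160,h=120)); wait(0.6)
save('s14f',get_image('side'));save('t14',get_image('top'))
o=get_obs();print(o['t'],o['tcp_pos'],o['wrist_force']); save('w14',get_image('wrist'))
a=cv2.imread('pics/s14_0.png').astype(int);b=cv2.imread('pics/s14_1.png').astype(int);print(abs(a-b).max(),(abs(a-b).max(2)>40).sum())
E
```

```text
34.8667 [496.0845046  208.79533371 321.71167494] [-0.07767972  0.67097829 -0.63954937]
54 41
```

View pics/s14_1.png

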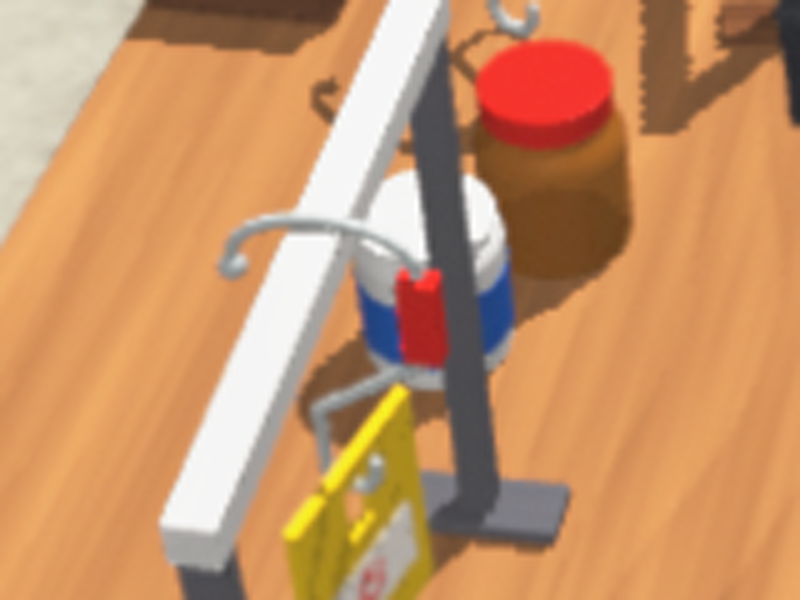

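View pics/s14f.png

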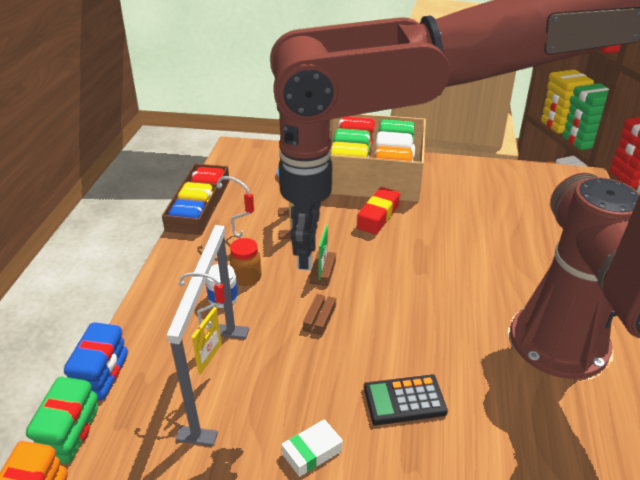

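View pics/w14.png

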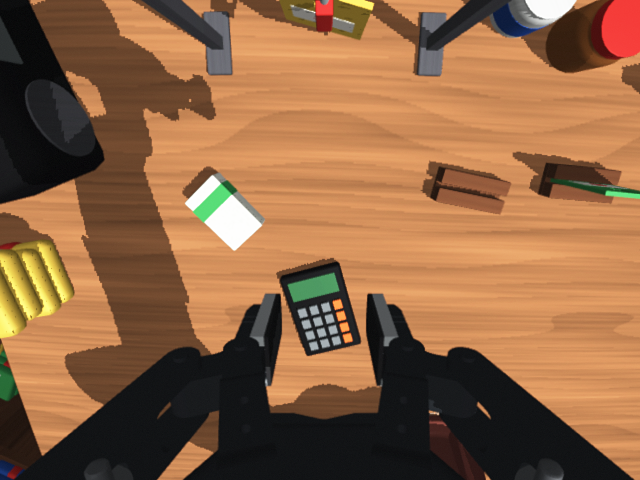

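The hook hangs on the rail (crop, ball (232,265), grip (422,318)) with the plate on its lower U, and the goods are unmoved. I'll let it settle, check stillness and lean, then hand in.

```bash
python3 - <<'E'
from h import *
wait(8)
fr=[]
for i in range(5): fr.append(get_image('side')[200:380,160:260].astype(int)); wait(0.25)
print([int((abs(f-fr[0]).max(2)>15).sum()) for f in fr])
C=cam('side'); org=np.array([678,214.5,273.5])
hx=RX
m=[proj(C,org+x*hx+[0,0,z])[0] for x,z in((32,-24),(0,2.5),(-32,-40),(9,-88),(-9,-109.5))]
save('s15',zoom('side',(215,290),w=160,h=120,marks=m)); print(get_obs()['t'])
E
```

```text
[0, 0, 0, 0, 0]
44.4667
```

View pics/s15.png

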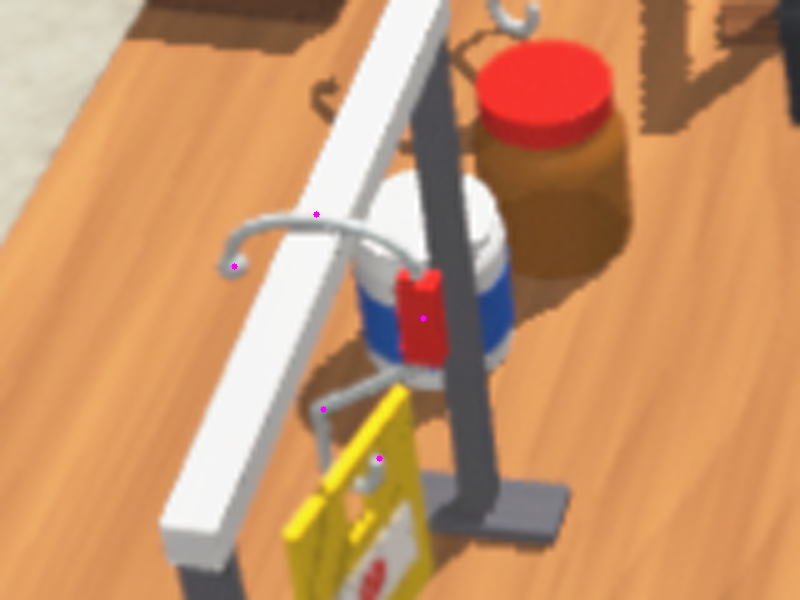

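The projected upright hook pose lies on the actual hook, within about 1–2 mm, and the five frames are identical. Handing in.

```bash
python3 - <<'E'
from h import *
sign_off(); print(get_obs()['t'])
E
```

```text
the job is handed in; nothing more can be done
the job is handed in; nothing more can be done
```

The small S-hook now hangs by its big arch over about the middle of the rail, with the yellow plate on its lower end. I handed the job in shortly after t = 44.5 s; no verdict is reported.

I pinched the hook by its red grip and took it off the low rack. Then I passed its lower end through the yellow plate's hole, lifted the plate out of its stand on the hook, and let go on the rail. The fingers never came near the plate.

- **Hook on the rail:** in the side view it lies within about 1–2 mm of the planned upright pose at mid-rail. The force reading showed it touching the rail at the expected height.
- **Stillness:** five side pictures spread over about a second showed no movement.
- **Green plate and goods:** the green plate is standing in its stand. I judged by eye from the pictures that the goods are where they were, and did not measure them.
- **Plate turned:** the yellow plate hangs turned roughly 15 degrees about the vertical on the hook. That does not touch any of the stated limits.

No check failed or disagreed.

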